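# Sort the toiletries on the crate top

## Task

Sort the things lying about on the crate top: lay the nail clipper and the razor flat inside the wooden tray, neither on top of the other, stand the cream jar wholly on the cork coaster, slip the bangle over the post of the pink hair tie holder until it lies flat on the foot, and stand the perfume atomiser base down in the orange cup. Leave the cup standing upright, do not shove or tip the lantern, and let go of everything at the end.

Things in the scene. Friction and masses are not known exactly. Their poses are not given: they have to be found in the camera images.
- clipper: steel nail clipper lying flat, folded, 60 long (its x axis) x 13 wide (y) x 17 high; origin at the centre of its underside, z up
- razor: steel safety razor lying flat: straight handle 11 wide and 11 thick along its x axis, T-shaped head 14 x 42 across at the +x end, end knob 14 square at the -x end; 96 long, 14 high overall; it rests on head and knob, the handle runs from 1.5 to 12.5 above the surface; origin under the middle of the handle (also its balance point), at the level of its underside
- bangle: dark wooden bangle (rigid ring) lying flat, outside diameter 66, hole 52, 14 high; origin at its centre, on the underside, z up
- jar: round amber glass cream jar with a white screw lid of the same width, closed, diameter 50, height 42, standing; origin at the centre of its underside, z up
- atomiser: slim round pocket perfume atomiser, aluminium with a black cap, diameter 22, height 90, standing on its flat base; origin at the centre of its underside, z up
- tray: shallow wooden tray, fixed, outside 138 (x) x 126 (y) x 16 high, walls and floor 4 thick, so the inside is 130 x 118 and its floor 4 above the tray's underside; origin at the centre of the underside
- coaster: flat round cork coaster without a rim, fixed, diameter 80, 6 thick; origin at the centre of the underside
- holder: pink silicone hair tie holder, firm and fixed: round foot of diameter 84 and 10 thick with one central upright post, 18 across below and 14 at its top, which is 50 above the underside; origin at the centre of the underside
- cup: orange ceramic cup, loose (0.3 kg), slightly tapered, no handle, 62 high, outside diameter 80 at the rim and 68 at the foot, wall 4, inner floor 6 above its underside; origin at the centre of the underside
- lantern: bystander, to stay standing where it is: loose upright rechargeable lantern, black and cream plastic, diameter 72, 107 high with the button on its top; origin at the centre of the underside. It stands beyond the row of places; to either side of it, further off, are a white drawer unit with a shut sliding door (110 deep, 200 wide, 100 high, fixed) and a wooden hairbrush
There are look-alikes about, which are no part of the job. Of the things like the razor, leave any that is red; of the rest the larger one is meant. Several things have the shape of the clipper; the one meant has the colours described above.

How it is judged:
By the outcome, as a careful person would: the job done as asked, in the order asked, and still so for the second after the job is handed in, with the robot touching nothing.
It also fails if it takes over 141 s, if anything falls off the work surface, if the arm or the gripper's body presses on something with over 40 N, if the wrist force passes 120 N, or if a joint passes its speed limit or range.

## Robot

A 6-joint arm with a two-finger parallel gripper is mounted at the origin on the work surface. World frame = base frame: x ahead of the robot, y to its left, z up, the work surface at z = 0. Lengths are in m, angles in rad, forces in N, time in s.
With the tool pointing down it reaches from about 0.35 to 0.775 m from the base axis. Payload 7.3 kg.
Tool frame: the origin (TCP) lies at the centre of the arm's flange, where the gripper is bolted on; the fingertips stand 178 mm ahead of it and the grasp point (between the pads) lies 159 mm ahead of it; z points along the fingers, y is the line along which they close (so a half turn about z gives the same grasp; the last joint's range is limited). The gripper opens to 92 mm and grips with 3 to 60 N. Pads are 19 mm wide; open, the fingers measure 130 mm over their backs; the gripper's body (75 mm by 190 mm) begins 47 mm behind the grasp point.
Start: joints at [0.991, 0.342, 1.524, -0, 1.275, -0.146], TCP at [0.221, 0.476, 0.405] pointing down, gripper open.
Joint ranges: [-2.53, 2.53], [-0.77, 2.02], [0.04, 2.7], [-1, 4.14], [0.28, 2.66], [-3.11, 3.11]. Speed limits (rad/s): [2.57, 2.57, 3.14, 3.14, 3.14, 3.14].

## Interface

Orientations are given as [roll, pitch, yaw] about the fixed x, y, z axes, in that order (R = Rz(yaw) Ry(pitch) Rx(roll)).
In Python, from cell import robot gives the robot as it stands.
- The arm moves only by the shell command python3 -m pendant 'ROWS' [OPENING] [FORCE]. ROWS is one flat JSON list of numbers that holds 1 to 8 rows one after another, with no inner brackets; each row has 6 numbers: dx, dy, dz in normalised numbers (1 is 0.5 m), then a rotation vector rx, ry, rz in normalised numbers (1 is pi/2 rad); each row shifts and turns the commanded pose from where the row before left it, along the tool's axes as they then stand; what a row does not reach is not made up. A row lasts 1/12 s, in which the tool goes at most 0.0417 m and 0.125 rad, less where a joint would pass 70% of its speed; a pose out of reach is approached as far as the arm can. OPENING is the finger opening in m, set as the command begins (- or left out keeps the last). The fingers move at their own pace and stop on an object; FORCE is the grip in N (left out, the last holds). Time passes only in rows, so rows that do not move let the fingers close. It prints the time, the measured TCP pose, the force, the opening and the grip force at its end. No shift or turn number may pass 1 either way. Input that does not fit is refused with a message, and nothing moves.
- robot.observe(): the state, without advancing time (a new reading comes with each control period).
- robot.read_camera(name): name is "side" or "top" or "wrist"; returns a dict with "image" (420x560x3 uint8, red, green, blue), "fx", "fy", "cx", "cy" (pixels), "pose" (4x4, takes a point from camera to world coordinates). Camera axes: x right, y down, z forward; pixel columns grow to the right and rows downward; lengths in m; the calibration is good to about 2 mm. A picture is of the moment at which its call begins. There is no depth.
- robot.hand_in(): hands the job in; it is judged then, once.
The state is a dict: "time": time; "qpos": joint angles; "qvel": joint speeds; "joint_efforts": joint torques, N m; "tool_pos": TCP position; "tool_rot": TCP orientation; "contact_force": force on the tool from outside, world axes, zero at the start; "torque": the same for the moment, N m; "opening": finger opening in m; "grip_force": force on a finger pad.
Only numpy, scipy, OpenCV 4.12 (cv2) and the standard library are available. Lean on these libraries where they do the work, as an engineer would, in place of code of your own. Each camera call takes 0.05 s, during which the arm holds its last target. There are 200 camera calls.

## Working session

There is one attempt and no reset: what is moved stays moved. The work goes in short steps, Python scripts to look and compute and a shell command to move; the robot and the scene stay as the last step left them, time stands still between calls to the robot, and variables do not carry over. Pictures are saved under pics/ and viewed, at most 16 in all, crops included, and the job is handed in when it is done.

```bash
ls; mkdir -p pics
python3 - <<'E'
from cell import robot
import cv2,numpy as np
for n in("top","side","wrist"):
    c=robot.read_camera(n); cv2.imwrite(f"pics/{n}0.png",c["image"][:,:,::-1]); print(n,c["fx"],c["fy"],c["cx"],c["cy"]);print(np.round(c["pose"],4).tolist())
s=robot.observe();print(s["time"],s["tool_pos"],s["tool_rot"],s["opening"])
E
```

```text
pics
top 381.8727413986861 381.8727413986861 281.30994704814145 209.58237591908969
[[-0.0016, -0.9929, 0.1187, 0.497], [-1.0, 0.0013, -0.0023, 0.0037], [0.0022, -0.1187, -0.9929, 0.8333], [0.0, 0.0, 0.0, 1.0]]
side 450.32649506691405 450.32649506691405 281.33605141141106 213.34561089502762
[[-0.9987, -0.024, 0.045, 0.5338], [-0.0489, 0.6999, -0.7126, 0.6339], [-0.0144, -0.7139, -0.7001, 0.6274], [0.0, 0.0, 0.0, 1.0]]
wrist 326.09784570590097 326.09784570590097 285.82148345001514 210.476498866373
[[0.421, 0.8687, 0.2611, 0.1497], [0.9071, -0.4026, -0.1231, 0.5095], [-0.0018, 0.2887, -0.9574, 0.3842], [0.0, 0.0, 0.0, 1.0]]
0.15 [0.22059145 0.4763032  0.40422774] [-3.14050339e+00 -1.29428734e-04  2.70782954e+00] 0.09188109288546459
```

View pics/top0.png

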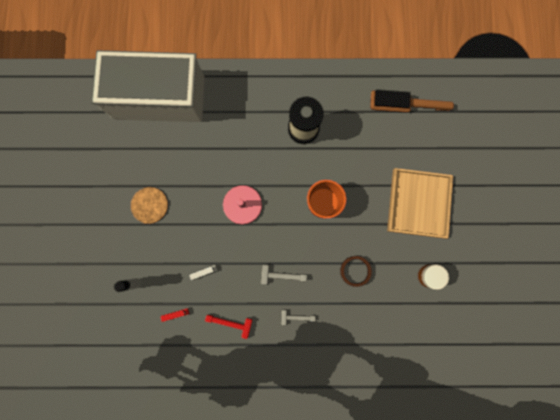

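View pics/side0.png

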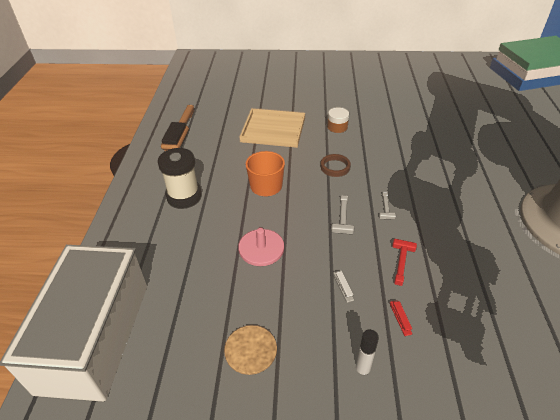

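The top view shows these candidates:
- **Razors:** steel (284,276), smaller steel (298,317), red (230,323).
- **Clipper shapes:** pale (203,272), red (174,315).

I expect the large steel razor and the pale clipper. I'll confirm both in a crop and measure everything.

```bash
cat > h.py <<'E'
from cell import robot
import cv2,numpy as np
def ray(c,u,v,z):
    P=np.array(c["pose"]);d=P[:3,:3]@[(u-c["cx"])/c["fx"],(v-c["cy"])/c["fy"],1];o=P[:3,3]
    return (o+d*(z-o[2])/d[2])[:2]
def plane(c,z,r=2500,x0=0.25,x1=0.8,y0=-0.45,y1=0.45):
    """rectified image of plane z; 1 px = 1/r m; col=(y1-y)*r,row=(x1-x)*r"""
    P=np.linalg.inv(np.array(c["pose"]));K=np.array([[c["fx"],0,c["cx"]],[0,c["fy"],c["cy"]],[0,0,1]])
    H=K@np.c_[P[:3,0],P[:3,1],P[:3,2]*z+P[:3,3]]
    A=np.array([[0,-1/r,x1],[-1/r,0,y1],[0,0,1]])
    return cv2.warpPerspective(c["image"],np.linalg.inv(H@A),(int((y1-y0)*r),int((x1-x0)*r)),flags=cv2.INTER_LINEAR)
def blobs(c,mask,z,amin=25,roi=None):
    n,l,st,ce=cv2.connectedComponentsWithStats(mask.astype(np.uint8))
    out=[]
    for i in range(1,n):
        if st[i,4]<amin: continue
        u,v=ce[i]
        if roi and not(roi[0]<u<roi[2] and roi[1]<v<roi[3]): continue
        ys,xs=np.nonzero(l==i)
        pts=np.array([ray(c,a,b,z) for a,b in zip(xs,ys)])
        r=cv2.minAreaRect((pts*1000).astype(np.float32))
        m=pts.mean(0);w,V=np.linalg.eigh(np.cov(pts.T));ax=V[:,1]
        out.append(dict(px=(round(u),round(v)),area=st[i,4],mean=m.round(4),rectc=(np.array(r[0])/1000).round(4),size=np.round(r[1],0),ang=round(float(np.degrees(np.arctan2(ax[1],ax[0]))),1)))
    return out
E
python3 - <<'E'
from h import *
T=robot.read_camera("top");S=robot.read_camera("side")
im=T["image"];a=cv2.resize(im[255:345,105:325],None,fx=3.5,fy=3.5,interpolation=cv2.INTER_CUBIC)
b=cv2.resize(S["image"][180:340,320:440],None,fx=2,fy=1.75,interpolation=cv2.INTER_CUBIC)
out=np.zeros((600,780,3),np.uint8);out[:a.shape[0],:a.shape[1]]=a;out[315:315+b.shape[0],:b.shape[1]]=b
cv2.imwrite("pics/crop1.png",out[:,:,::-1])
def masks(c):
    im=c["image"];h=cv2.cvtColor(im,cv2.COLOR_RGB2HSV).astype(int);H,Sx,V=h[...,0],h[...,1],h[...,2]
    return dict(bright=(Sx<70)&(V>110),pink=((H>168)|(H<3))&(Sx>90)&(Sx<190)&(V>120),orange=(H>3)&(H<14)&(Sx>180)&(V>90),cork=(H>8)&(H<25)&(Sx>90)&(V>90),)
mt=masks(T);ms=masks(S)
for k,z in dict(bright=.012,pink=.01,orange=.062,cork=.006).items():
    print(k,"TOP")
    for b in blobs(T,mt[k],z,roi=(95,150,470,345)):print(b)
    print(k,"SIDE")
    for b in blobs(S,ms[k],z,roi=(190,95,450,380)):print(b)
E
```

```text
bright TOP
{'px': (201, 272), 'area': np.int32(192), 'mean': array([0.461, 0.173]), 'rectc': array([0.4616, 0.1712]), 'size': array([16., 59.]), 'ang': 112.5}
{'px': (279, 276), 'area': np.int32(355), 'mean': array([0.4536, 0.007 ]), 'rectc': array([ 0.4565, -0.0017]), 'size': array([98., 40.]), 'ang': 85.0}
{'px': (436, 277), 'area': np.int32(543), 'mean': array([ 0.4508, -0.3255]), 'rectc': array([ 0.4508, -0.3254]), 'size': array([54., 54.]), 'ang': 79.5}
{'px': (294, 318), 'area': np.int32(214), 'mean': array([ 0.3669, -0.024 ]), 'rectc': array([ 0.3675, -0.0308]), 'size': array([71., 31.]), 'ang': 89.2}
bright SIDE
{'px': (252, 200), 'area': np.int32(132171), 'mean': array([ 0.6321, -0.1774]), 'rectc': array([ 0.6661, -0.3643]), 'size': array([2097., 1554.]), 'ang': 87.5}
{'px': (268, 201), 'area': np.int32(1870), 'mean': array([ 0.602 , -0.0314]), 'rectc': array([ 0.6054, -0.0738]), 'size': array([293.,  77.]), 'ang': 87.6}
{'px': (432, 172), 'area': np.int32(645), 'mean': array([ 0.2584, -0.1309]), 'rectc': array([ 0.2663, -0.1353]), 'size': array([ 64., 108.]), 'ang': 88.1}
{
[... 2268 characters left out ...]
0.2988]), 'rectc': array([ 0.6097, -0.3032]), 'size': array([152., 143.]), 'ang': 89.6}
{'px': (337, 127), 'area': np.int32(183), 'mean': array([ 0.4522, -0.3056]), 'rectc': array([ 0.4516, -0.3098]), 'size': array([56., 47.]), 'ang': 168.3}
{'px': (265, 172), 'area': np.int32(1472), 'mean': array([ 0.6153, -0.1254]), 'rectc': array([ 0.6181, -0.1248]), 'size': array([ 87., 154.]), 'ang': 96.0}
{'px': (335, 165), 'area': np.int32(313), 'mean': array([ 0.4635, -0.1554]), 'rectc': array([ 0.4622, -0.1559]), 'size': array([63., 78.]), 'ang': 91.2}
{'px': (250, 349), 'area': np.int32(2060), 'mean': array([0.6065, 0.2952]), 'rectc': array([0.6069, 0.2943]), 'size': array([79., 81.]), 'ang': 98.3}
```

View pics/crop1.png

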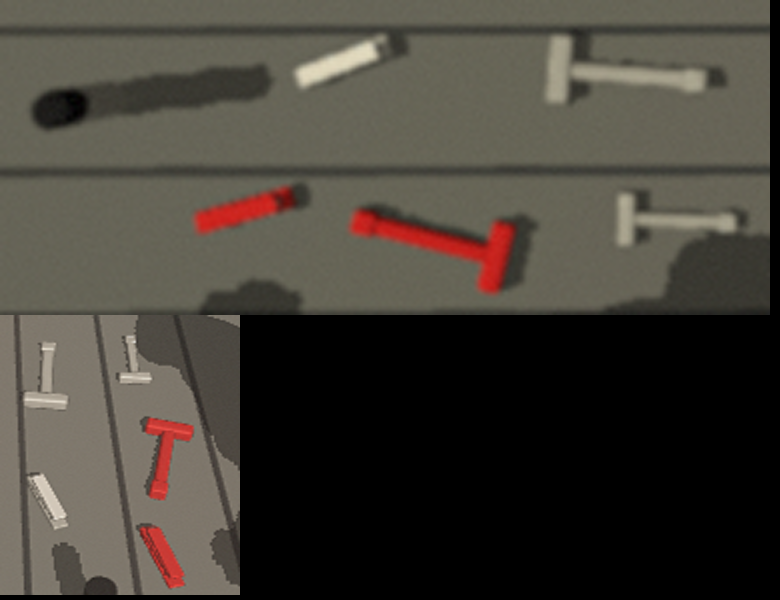

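The crop confirms it: the pale steel clipper is at (203,272) and the other one is red. The large steel razor is at (284,276), with its head to the left (+y), and the second steel one is smaller. Next I'll measure the tray's angle and the move to above the clipper.

```bash
cat >> h.py <<'E'
def go(x,y,z,yawdeg):
    """print turn about tool z (first), then dx,dy,dz in the tool axes after the turn"""
    s=robot.observe();p=np.array(s["tool_pos"]);yaw=s["tool_rot"][2]
    t=(np.radians(yawdeg)-yaw+np.pi/2)%np.pi-np.pi/2
    if abs(s["qpos"][5]-t)>2.9: t-=np.sign(t)*np.pi
    ny=yaw+t;d=np.array([x,y,z])-p
    print("t",round(s["time"],2),"rz",round(-t,4),"d",np.round([d[0]*np.cos(ny)+d[1]*np.sin(ny),d[0]*np.sin(ny)-d[1]*np.cos(ny),-d[2]],4),"q6",round(s["qpos"][5],2),"tilt",np.round(s["tool_rot"][:2],4))
E
python3 - <<'E'
from h import *
T=robot.read_camera("top")
P=plane(T,.016,r=1500,x0=.5,x1=.72,y0=-.42,y1=-.2)
h=cv2.cvtColor(P,cv2.COLOR_RGB2HSV);m=((h[...,0]>8)&(h[...,0]<25)&(h[...,1]>90)&(h[...,2]>90)).astype(np.uint8)
m=cv2.morphologyEx(m,cv2.MORPH_CLOSE,np.ones((15,15)))
c=max(cv2.findContours(m,0,2)[0],key=cv2.contourArea);r=cv2.minAreaRect(c)
print("tray centre",.72-r[0][1]/1500,-.2-r[0][0]/1500,np.array(r[1])/1.5)
b=cv2.boxPoints(r);print([(round(.72-v/1500,4),round(-.2-u/1500,4)) for u,v in b])
go(.461,.172,.33,112.5)
E
```

```text
tray centre 0.6098240966796875 -0.2981654968261719 [134.47322591 142.17683919]
[(np.float32(0.5478), np.float32(-0.2225)), (np.float32(0.6888), np.float32(-0.2404)), (np.float32(0.6719), np.float32(-0.3738)), (np.float32(0.5308), np.float32(-0.3559))]
t 0.3 rz 0.7443 d [-0.3732  0.1056  0.0745] q6 -0.15 tilt [-3.1411e+00 -1.0000e-04]
```

The manual's scale: shifts go in shares of 0.5 m and turns go in shares of pi/2 rad. Converting my numbers, 0.124 rad is 0.0789.

```bash
python3 -m pendant '[0, 0, 0, 0, 0, 0.0789, 0, 0, 0, 0, 0, 0.0789, 0, 0, 0, 0, 0, 0.0789, 0, 0, 0, 0, 0, 0.0789, 0, 0, 0, 0, 0, 0.0789, 0, 0, 0, 0, 0, 0.0789]' 0.09 20 && python3 -m pendant '[-0.068, 0.0192, 0.0136, 0, 0, 0, -0.068, 0.0192, 0.0136, 0, 0, 0, -0.068, 0.0192, 0.0136, 0, 0, 0, -0.068, 0.0192, 0.0136, 0, 0, 0, -0.068, 0.0192, 0.0136, 0, 0, 0, -0.068, 0.0192, 0.0136, 0, 0, 0]' && python3 -m pendant '[-0.068, 0.0192, 0.0136, 0, 0, 0, -0.068, 0.0192, 0.0136, 0, 0, 0, -0.068, 0.0192, 0.0136, 0, 0, 0, -0.068, 0.0192, 0.0136, 0, 0, 0, -0.068, 0.0192, 0.0136, 0, 0, 0, 0, 0, 0, 0, 0, 0, 0, 0, 0, 0, 0, 0]'
python3 - <<'E'
from h import *
c=robot.read_camera("wrist");cv2.imwrite("pics/w1.png",c["image"][:,:,::-1])
h=cv2.cvtColor(c["image"],cv2.COLOR_RGB2HSV);m=(h[...,1]<70)&(h[...,2]>110)
for b in blobs(c,m,.016,100):print(b)
go(.461,.172,.33,112.5)
E
```

```text
time: 0.8
tool_pos: [0.2206, 0.4764, 0.4047]
tool_rot: [-3.141, 0.0, 1.958]
contact_force: [-0.2, 0.3, -0.3]
opening: 0.0899
grip_force: 0.0
time: 1.3
tool_pos: [0.3526, 0.3086, 0.3637]
tool_rot: [3.141, -0.0, 1.964]
contact_force: [0.6, 1.5, -0.5]
opening: 0.0899
grip_force: 0.0
time: 1.88
tool_pos: [0.4622, 0.1699, 0.3294]
tool_rot: [-3.141, -0.0, 1.96]
contact_force: [0.4, -0.7, 1.3]
opening: 0.0899
grip_force: 0.0
{'px': (69, 120), 'area': np.int32(33089), 'mean': array([0.2605, 0.1606]), 'rectc': array([0.2702, 0.1356]), 'size': array([127., 284.]), 'ang': 88.3}
{'px': (232, 138), 'area': np.int32(44440), 'mean': array([0.3967, 0.1992]), 'rectc': array([0.3978, 0.1871]), 'size': array([328., 158.]), 'ang': 85.0}
{'px': (380, 139), 'area': np.int32(26718), 'mean': array([0.5179, 0.2473]), 'rectc': array([0.518 , 0.2298]), 'size': array([308.,  75.]), 'ang': 88.1}
{'px': (520, 56), 'area': np.int32(7795), 'mean': array([0.594 , 0.3562]), 'rectc': array([0.5986, 0.3506]), 'size': array([ 75., 103.]), 'ang': 124.4}
{'px': (524, 204), 'area': np.int32(8216), 'mean': array([0.6701, 0.
[... 986 characters left out ...]
: 79.1}
{'px': (264, 338), 'area': np.int32(1275), 'mean': array([0.4979, 0.0204]), 'rectc': array([0.4993, 0.0192]), 'size': array([40., 60.]), 'ang': 67.1}
{'px': (313, 333), 'area': np.int32(645), 'mean': array([0.544 , 0.0454]), 'rectc': array([0.5471, 0.0429]), 'size': array([31., 38.]), 'ang': 93.0}
{'px': (339, 342), 'area': np.int32(584), 'mean': array([0.5744, 0.0465]), 'rectc': array([0.5746, 0.0535]), 'size': array([44., 36.]), 'ang': 157.8}
{'px': (204, 409), 'area': np.int32(7552), 'mean': array([ 0.4688, -0.0965]), 'rectc': array([ 0.4597, -0.0995]), 'size': array([432.,  31.]), 'ang': -157.3}
t 1.93 rz -0.0016 d [ 0.0012 -0.0001 -0.0003] q6 -0.19 tilt [-3.1408e+00 -6.0000e-04]
```

View pics/w1.png

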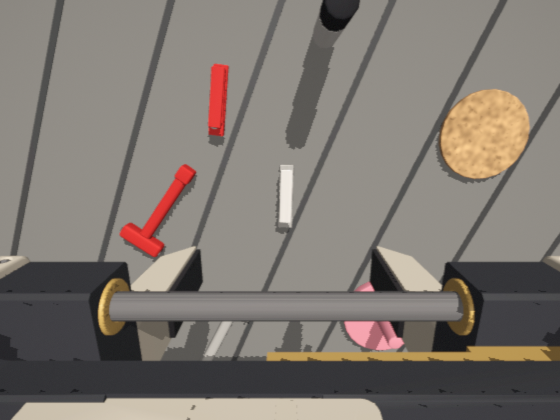

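The wrist view shows the pale clipper at (287,197), between the fingers' planes. The coaster is at (485,135), the holder at (375,315), and the red look-alikes are at left. I'll refine the clipper with a tighter mask.

Run:
```python
from h import *
c=robot.read_camera("wrist")
h=cv2.cvtColor(c["image"],cv2.COLOR_RGB2HSV);m=(h[...,1]<60)&(h[...,2]>160)
for b in blobs(c,m,.016,100,roi=(250,140,330,250)):print(b)
h=h.astype(int);m=(h[...,0]>8)&(h[...,0]<25)&(h[...,1]>90)&(h[...,2]>90)
for b in blobs(c,m,.006,300,roi=(400,80,540,190)):print(b)
go(.461,.172,.181,112.5)
```

```text
{'px': (286, 195), 'area': np.int32(776), 'mean': array([0.4599, 0.1755]), 'rectc': array([0.4606, 0.1736]), 'size': array([12., 59.]), 'ang': 111.5}
{'px': (484, 135), 'area': np.int32(6196), 'mean': array([0.6058, 0.2931]), 'rectc': array([0.6062, 0.292 ]), 'size': array([79., 79.]), 'ang': -174.1}
t 1.98 rz 0.0001 d [4.000e-04 1.000e-04 1.489e-01] q6 -0.19 tilt [-3.1412e+00 -5.0000e-04]
```

Scaled: 0.034 m is 0.068, 0.03 m is 0.06.

```bash
python3 -m pendant '[0, 0, 0.068, 0, 0, 0, 0, 0, 0.068, 0, 0, 0, 0, 0, 0.068, 0, 0, 0, 0, 0, 0.06, 0, 0, 0, 0, 0, 0.024, 0, 0, 0, 0, 0, 0.01, 0, 0, 0, 0, 0, 0, 0, 0, 0]' && python3 -m pendant '[0, 0, 0, 0, 0, 0, 0, 0, 0, 0, 0, 0, 0, 0, 0, 0, 0, 0, 0, 0, 0, 0, 0, 0, 0, 0, 0, 0, 0, 0, 0, 0, 0, 0, 0, 0]' 0.0 20 && python3 -m pendant '[0, 0, 0, 0, 0, 0, 0, 0, -0.02, 0, 0, 0, 0, 0, -0.06, 0, 0, 0, 0, 0, -0.06, 0, 0, 0, 0, 0, 0, 0, 0, 0]'
python3 - <<'E'
from h import *
# tray frame: centre .610,-.300, x axis at -7.2deg ; clipper at tray y -24
a=np.radians(-7.2);C=np.array([.610,-.300]);ex=np.array([np.cos(a),np.sin(a)]);ey=np.array([-ex[1],ex[0]])
p=C-.024*ey;print(p);go(*p,.27,-7.2)
E
```

```text
time: 2.57
tool_pos: [0.4607, 0.1724, 0.1803]
tool_rot: [-3.14, -0.0, 1.966]
contact_force: [-0.5, -0.9, -0.1]
opening: 0.0898
grip_force: 0.0
time: 3.07
tool_pos: [0.4615, 0.1713, 0.1814]
tool_rot: [3.141, 0.0, 1.964]
contact_force: [-0.0, -0.5, 0.7]
opening: 0.0544
grip_force: 0.0
time: 3.48
tool_pos: [0.463, 0.1717, 0.2562]
tool_rot: [3.133, 0.002, 1.964]
contact_force: [1.1, 0.4, 0.9]
opening: 0.0213
grip_force: 0.0
[ 0.606992   -0.32381075]
t 3.48 rz -1.0522 d [-0.205  -0.4736 -0.0138] q6 -0.19 tilt [3.1327e+00 1.6000e-03]
```

The fingers close at about 0.07 m/s, so I lifted too soon. I'll reopen a little, go back down and allow more time.

```bash
python3 -m pendant '[0, 0, 0, 0, 0, 0, 0, 0, 0, 0, 0, 0, 0, 0, 0, 0, 0, 0, 0, 0, 0, 0, 0, 0, 0, 0, 0, 0, 0, 0]' 0.045 20
python3 - <<'E'
from h import *
c=robot.read_camera("wrist")
h=cv2.cvtColor(c["image"],cv2.COLOR_RGB2HSV);m=(h[...,1]<60)&(h[...,2]>160)
for b in blobs(c,m,.016,150,roi=(230,100,350,330)):print(b)
go(.4606,.173,.181,111.5)
E
```

```text
time: 3.9
tool_pos: [0.4612, 0.1713, 0.2501]
tool_rot: [-3.14, -0.0, 1.964]
contact_force: [-1.2, 0.8, -0.5]
opening: 0.0444
grip_force: 0.0
{'px': (287, 221), 'area': np.int32(1395), 'mean': array([0.4594, 0.1768]), 'rectc': array([0.46  , 0.1745]), 'size': array([13., 60.]), 'ang': 110.9}
t 3.95 rz 0.0178 d [ 0.0018 -0.      0.0692] q6 -0.19 tilt [-3.1401e+00 -3.0000e-04]
```

Undisturbed, and it agrees with the earlier reading.

Scaled: 0.03 m is 0.06, 0.028 m is 0.056, 0.018 rad is 0.0115.

```bash
python3 -m pendant '[0.004, 0, 0.06, 0, 0, 0.0115, 0, 0, 0.056, 0, 0, 0, 0, 0, 0.016, 0, 0, 0, 0, 0, 0.006, 0, 0, 0, 0, 0, 0, 0, 0, 0]' && python3 -m pendant '[0, 0, 0, 0, 0, 0, 0, 0, 0, 0, 0, 0, 0, 0, 0, 0, 0, 0, 0, 0, 0, 0, 0, 0, 0, 0, 0, 0, 0, 0, 0, 0, 0, 0, 0, 0, 0, 0, 0, 0, 0, 0, 0, 0, 0, 0, 0, 0]' 0.0 20 && python3 -m pendant '[0, 0, -0.02, 0, 0, 0, 0, 0, -0.06, 0, 0, 0, 0, 0, -0.06, 0, 0, 0, 0, 0, -0.04, 0, 0, 0, 0, 0, 0, 0, 0, 0]'
python3 - <<'E'
from h import *
a=np.radians(-7.2);C=np.array([.610,-.300]);ey=np.array([-np.sin(a),np.cos(a)])
p=C-.024*ey;print(p);go(*p,.27,-7.2)
E
```

```text
time: 4.37
tool_pos: [0.4607, 0.1732, 0.1816]
tool_rot: [-3.14, -0.0, 1.946]
contact_force: [-0.3, 0.2, -0.1]
opening: 0.0451
grip_force: 0.0
time: 5.03
tool_pos: [0.4608, 0.1732, 0.1823]
tool_rot: [3.141, 0.0, 1.946]
contact_force: [-0.9, -0.7, 5.4]
opening: 0.0114
grip_force: 20.0
time: 5.45
tool_pos: [0.4617, 0.1735, 0.2763]
tool_rot: [3.134, 0.001, 1.946]
contact_force: [2.5, -0.0, -0.1]
opening: 0.0111
grip_force: 20.0
[ 0.606992   -0.32381075]
t 5.45 rz -1.07 d [-0.2064 -0.4752  0.0063] q6 -0.17 tilt [3.1339e+00 1.2000e-03]
```

Scaled: -0.119 rad is -0.0758.

```bash
python3 -m pendant '[0, 0, 0, 0, 0, -0.0758, 0, 0, 0, 0, 0, -0.0758, 0, 0, 0, 0, 0, -0.0758, 0, 0, 0, 0, 0, -0.0758, 0, 0, 0, 0, 0, -0.0758, 0, 0, 0, 0, 0, -0.0758, 0, 0, 0, 0, 0, -0.0758, 0, 0, 0, 0, 0, -0.0758]' >/dev/null && python3 -m pendant '[0, 0, 0, 0, 0, -0.0751, -0.03, -0.068, 0, 0, 0, 0, -0.03, -0.068, 0, 0, 0, 0, -0.03, -0.068, 0, 0, 0, 0, -0.03, -0.068, 0, 0, 0, 0, -0.03, -0.068, 0, 0, 0, 0, -0.03, -0.068, 0, 0, 0, 0, -0.03, -0.068, 0, 0, 0, 0]' && python3 -m pendant '[-0.03, -0.068, 0, 0, 0, 0, -0.03, -0.068, 0, 0, 0, 0, -0.03, -0.068, 0, 0, 0, 0, -0.03, -0.068, 0, 0, 0, 0, -0.03, -0.068, 0, 0, 0, 0, -0.03, -0.068, 0, 0, 0, 0, 0, 0, 0, 0, 0, 0, 0, 0, 0, 0, 0, 0]'
python3 - <<'E'
from h import *
a=np.radians(-7.2);C=np.array([.610,-.300]);ey=np.array([-np.sin(a),np.cos(a)])
p=C-.024*ey;print(p);go(*p,.187,-7.2)
c=robot.read_camera("wrist");cv2.imwrite("pics/w2.png",c["image"][:,:,::-1])
E
```

```text
time: 6.78
tool_pos: [0.5349, -0.0779, 0.2714]
tool_rot: [3.141, -0.001, 3.016]
contact_force: [0.8, 0.4, -0.7]
opening: 0.0112
grip_force: 20.0
time: 7.45
tool_pos: [0.5982, -0.2917, 0.2704]
tool_rot: [3.141, -0.002, 3.013]
contact_force: [-0.2, 0.4, -1.1]
opening: 0.0114
grip_force: 20.0
[ 0.606992   -0.32381075]
t 7.45 rz -0.0031 d [-0.0127 -0.0308  0.0834] q6 -2.01 tilt [ 3.1408e+00 -1.5000e-03]
```

View pics/w2.png

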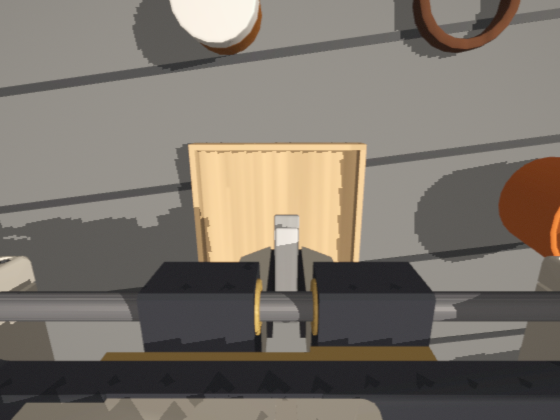

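The clipper is held between the fingers at (287,250), square to the tray. The tray's near corners are at (190,145) and (364,145). I'll check the tray centreline from those corners.

Run:
```python
from h import *
c=robot.read_camera("wrist")
A=ray(c,190,144,.016);B=ray(c,364,144,.016);print(A,B,np.linalg.norm(A-B))
u=(B-A)/np.linalg.norm(B-A);ex=np.array([u[1],-u[0]]);C=(A+B)/2+.069*ex;print("ang",np.degrees(np.arctan2(ex[1],ex[0])),"C",C)
p=C-.024*u;go(*p,.188,-7.2)
```

```text
[ 0.53296766 -0.34954916] [ 0.54870083 -0.22728548] 0.12327181324945917
ang -7.3326535851140315 C [ 0.60926995 -0.29722378]
t 7.55 rz -0.0002 d [-0.0119 -0.0306  0.0829] q6 -2.01 tilt [ 3.1401e+00 -2.1000e-03]
```

Scaled: -0.0306 m is -0.0612, 0.03 m is 0.06.

```bash
python3 -m pendant '[-0.024, -0.0612, 0, 0, 0, 0, 0, 0, 0.06, 0, 0, 0, 0, 0, 0.06, 0, 0, 0, 0, 0, 0.03, 0, 0, 0, 0, 0, 0.012, 0, 0, 0, 0, 0, 0.005, 0, 0, 0, 0, 0, 0, 0, 0, 0]' && python3 -m pendant '[0, 0, 0, 0, 0, 0, 0, 0, 0, 0, 0, 0, 0, 0, 0, 0, 0, 0]' 0.022 && python3 -m pendant '[0, 0, -0.04, 0, 0, 0, 0, 0, -0.06, 0, 0, 0, 0, 0, -0.06, 0, 0, 0, 0, 0, 0, 0, 0, 0]' 0.04
python3 - <<'E'
from h import *
a=np.radians(86);print("razor hover");go(.4565,-.0015,.27,86)
E
```

```text
time: 8.13
tool_pos: [0.6071, -0.3208, 0.1889]
tool_rot: [3.142, 0.0, 3.017]
contact_force: [0.2, -0.6, -0.6]
opening: 0.0114
grip_force: 20.0
time: 8.38
tool_pos: [0.6071, -0.3217, 0.19]
tool_rot: [-3.14, 0.002, 3.016]
contact_force: [0.5, 0.8, -0.0]
opening: 0.0218
grip_force: 0.0
time: 8.72
tool_pos: [0.6081, -0.3225, 0.2765]
tool_rot: [-3.136, 0.011, 3.016]
contact_force: [1.1, 0.9, 0.5]
opening: 0.0393
grip_force: 0.0
razor hover
t 8.72 rz 1.5149 d [ 0.3096 -0.1736  0.0065] q6 -2.04 tilt [-3.1358  0.0114]
```

Scaled: 0.1165 rad is 0.0742.

```bash
python3 -m pendant '[0, 0, 0, 0, 0, 0.0742, 0, 0, 0, 0, 0, 0.0742, 0, 0, 0, 0, 0, 0.0742, 0, 0, 0, 0, 0, 0.0742, 0, 0, 0, 0, 0, 0.0742, 0, 0, 0, 0, 0, 0.0742, 0, 0, 0, 0, 0, 0.0742, 0, 0, 0, 0, 0, 0.0742]' 0.05 >/dev/null && python3 -m pendant '[0, 0, 0, 0, 0, 0.0742, 0, 0, 0, 0, 0, 0.0742, 0, 0, 0, 0, 0, 0.0742, 0, 0, 0, 0, 0, 0.0742, 0, 0, 0, 0, 0, 0.0742, 0.062, -0.0348, 0, 0, 0, 0, 0.062, -0.0348, 0, 0, 0, 0, 0.062, -0.0348, 0, 0, 0, 0]' && python3 -m pendant '[0.062, -0.0348, 0, 0, 0, 0, 0.062, -0.0348, 0, 0, 0, 0, 0.062, -0.0348, 0, 0, 0, 0, 0.062, -0.0348, 0, 0, 0, 0, 0.062, -0.0348, 0, 0, 0, 0, 0.062, -0.0348, 0, 0, 0, 0, 0.062, -0.0348, 0, 0, 0, 0, 0, 0, 0, 0, 0, 0]'
python3 - <<'E'
from h import *
c=robot.read_camera("wrist");cv2.imwrite("pics/w3.png",c["image"][:,:,::-1])
h=cv2.cvtColor(c["image"],cv2.COLOR_RGB2HSV);m=(h[...,1]<60)&(h[...,2]>160)
for b in blobs(c,m,.0125,150,roi=(200,30,370,330)):print(b)
go(.4565,-.0015,.181,86)
t=robot.read_camera("top")
h=cv2.cvtColor(t["image"],cv2.COLOR_RGB2HSV);m=(h[...,1]<60)&(h[...,2]>110)
for b in blobs(t,m,.02,15,roi=(385,165,460,240)):print(b)
E
```

```text
time: 10.05
tool_pos: [0.5603, -0.2246, 0.2687]
tool_rot: [3.14, 0.0, 1.5]
contact_force: [0.6, 0.2, 0.1]
opening: 0.0496
grip_force: 0.0
time: 10.72
tool_pos: [0.4517, 0.0038, 0.2689]
tool_rot: [-3.139, -0.001, 1.505]
contact_force: [-0.1, 0.3, 0.3]
opening: 0.0498
grip_force: 0.0
{'px': (290, 172), 'area': np.int32(1041), 'mean': array([0.4566, 0.0402]), 'rectc': array([0.4566, 0.0402]), 'size': array([14., 41.]), 'ang': 174.8}
{'px': (289, 235), 'area': np.int32(1328), 'mean': array([ 0.4525, -0.0095]), 'rectc': array([ 0.4526, -0.0089]), 'size': array([81., 14.]), 'ang': 85.3}
{'px': (212, 269), 'area': np.int32(1130), 'mean': array([ 0.389 , -0.0336]), 'rectc': array([ 0.388 , -0.0313]), 'size': array([48., 24.]), 'ang': 55.0}
{'px': (360, 269), 'area': np.int32(1161), 'mean': array([ 0.5075, -0.0412]), 'rectc': array([ 0.5088, -0.0393]), 'size': array([24., 48.]), 'ang': 117.6}
t 10.77 rz 0.0041 d [-0.0033  0.0033  0.0882] q6 -0.1 tilt [ 3.141e+00 -3.000e-04]
{'px': (431, 202), 'area': np.int32(180), 'mean': array([ 0.6095, -0.3198]), 'rectc': array([ 0.6091, -0.3199]), 'size': array([15., 56.]), 'ang': 171.3}
```

View pics/w3.png

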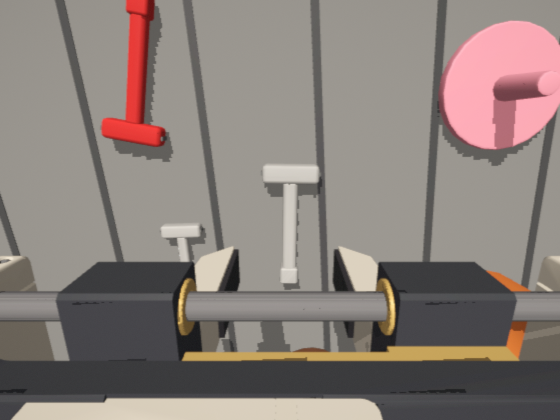

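The razor's head is at (290,172), its handle runs down to the knob at (289,275), and the smaller one is at left (182,230). The two blobs put the origin at (0.4532,-0.0013) and the axis at 85.3°. The clipper lies in the tray.

```bash
python3 -c "
from h import *
go(.4532,-.0013,.181,85.3)"
```

```text
t 10.82 rz 0.0151 d [-0.0021 -0.0012  0.0883] q6 -0.1 tilt [3.1394e+00 3.0000e-04]
```

Scaled: 0.034 m is 0.068, 0.02 m is 0.04, 0.015 rad is 0.0095.

```bash
python3 -m pendant '[-0.004, -0.002, 0.04, 0, 0, 0.0095, 0, 0, 0.068, 0, 0, 0, 0, 0, 0.04, 0, 0, 0, 0, 0, 0.02, 0, 0, 0, 0, 0, 0.008, 0, 0, 0, 0, 0, 0, 0, 0, 0]' && python3 -m pendant '[0, 0, 0, 0, 0, 0, 0, 0, 0, 0, 0, 0, 0, 0, 0, 0, 0, 0, 0, 0, 0, 0, 0, 0, 0, 0, 0, 0, 0, 0, 0, 0, 0, 0, 0, 0, 0, 0, 0, 0, 0, 0, 0, 0, 0, 0, 0, 0]' 0.0 25 && python3 -m pendant '[0, 0, 0, 0, 0, 0, 0, 0, -0.02, 0, 0, 0, 0, 0, -0.06, 0, 0, 0, 0, 0, -0.06, 0, 0, 0, 0, 0, -0.04, 0, 0, 0, 0, 0, 0, 0, 0, 0]'
python3 - <<'E'
from h import *
a=np.radians(-7.2);C=np.array([.6095,-.299]);ey=np.array([-np.sin(a),np.cos(a)])
p=C+.026*ey;print(p);go(*p,.27,-7.2)
E
```

```text
time: 11.32
tool_pos: [0.4541, -0.0031, 0.1799]
tool_rot: [-3.141, -0.0, 1.485]
contact_force: [0.3, -0.6, -0.0]
opening: 0.0499
grip_force: 0.0
time: 11.98
tool_pos: [0.4536, -0.0022, 0.1807]
tool_rot: [3.141, -0.0, 1.486]
contact_force: [-0.5, 0.6, 3.1]
opening: 0.0112
grip_force: 25.0
time: 12.48
tool_pos: [0.4546, -0.0023, 0.2738]
tool_rot: [3.135, 0.0, 1.486]
contact_force: [1.2, -0.6, -0.2]
opening: 0.0109
grip_force: 25.0
[ 0.61275866 -0.27320502]
t 12.48 rz -1.5296 d [-0.1909 -0.2489  0.0038] q6 -0.09 tilt [3.1345e+00 5.0000e-04]
```

Scaled: -0.1177 rad is -0.0749.

```bash
python3 -m pendant '[0, 0, 0, 0, 0, -0.0749, 0, 0, 0, 0, 0, -0.0749, 0, 0, 0, 0, 0, -0.0749, 0, 0, 0, 0, 0, -0.0749, 0, 0, 0, 0, 0, -0.0749, 0, 0, 0, 0, 0, -0.0749, 0, 0, 0, 0, 0, -0.0749, 0, 0, 0, 0, 0, -0.0749]' >/dev/null && python3 -m pendant '[0, 0, 0, 0, 0, -0.0749, 0, 0, 0, 0, 0, -0.0749, 0, 0, 0, 0, 0, -0.0749, 0, 0, 0, 0, 0, -0.0749, 0, 0, 0, 0, 0, -0.0749, -0.0424, -0.0554, 0, 0, 0, 0, -0.0424, -0.0554, 0, 0, 0, 0, -0.0424, -0.0554, 0, 0, 0, 0]' >/dev/null&& python3 -m pendant '[-0.0424, -0.0554, 0, 0, 0, 0, -0.0424, -0.0554, 0, 0, 0, 0, -0.0424, -0.0554, 0, 0, 0, 0, -0.0424, -0.0554, 0, 0, 0, 0, -0.0424, -0.0554, 0, 0, 0, 0, -0.0424, -0.0554, 0, 0, 0, 0, 0, 0, 0, 0, 0, 0, 0, 0, 0, 0, 0, 0]'
python3 - <<'E'
from h import *
a=np.radians(-7.2);C=np.array([.6095,-.299]);ey=np.array([-np.sin(a),np.cos(a)])
p=C+.026*ey;print(p);go(*p,.1865,-7.2)
c=robot.read_camera("wrist");cv2.imwrite("pics/w4.png",c["image"][:,:,::-1])
E
```

```text
time: 14.48
tool_pos: [0.6116, -0.2748, 0.2679]
tool_rot: [3.14, -0.002, 3.014]
contact_force: [-0.3, 1.0, -0.7]
opening: 0.0106
grip_force: 25.0
[ 0.61275866 -0.27320502]
t 14.48 rz -0.0017 d [-0.001   0.0018  0.0814] q6 -1.98 tilt [ 3.1404e+00 -2.3000e-03]
```

View pics/w4.png

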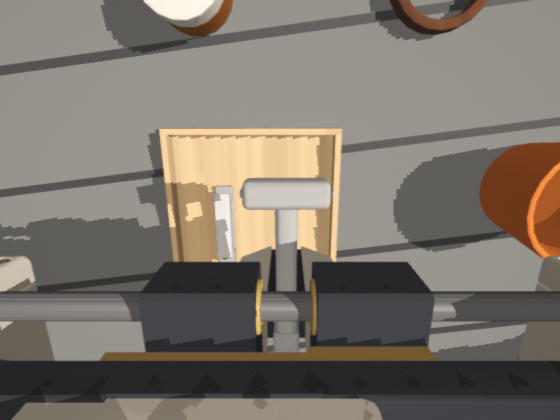

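The clipper lies flat in the tray at (225,222). The razor is held square, with its head at (287,193) clear of both the wall and the clipper. Lowering it now.

Scaled: 0.03 m is 0.06, 0.014 m is 0.028.

```bash
python3 -m pendant '[0, 0.003, 0.06, 0, 0, 0, 0, 0, 0.06, 0, 0, 0, 0, 0, 0.028, 0, 0, 0, 0, 0, 0.01, 0, 0, 0, 0, 0, 0.005, 0, 0, 0, 0, 0, 0, 0, 0, 0]' && python3 -m pendant '[0, 0, 0, 0, 0, 0, 0, 0, 0, 0, 0, 0, 0, 0, 0, 0, 0, 0, 0, 0, 0, 0, 0, 0]' 0.024 && python3 -m pendant '[0, 0, -0.04, 0, 0, 0, 0, 0, -0.06, 0, 0, 0, 0, 0, -0.06, 0, 0, 0, 0, 0, 0, 0, 0, 0]' 0.09
python3 - <<'E'
from h import *
print("jar hover");go(.451,-.318,.27,172)
t=robot.read_camera("side")
h=cv2.cvtColor(t["image"],cv2.COLOR_RGB2HSV).astype(int)
m=(h[...,1]<70)&(h[...,2]>150)
for b in blobs(t,m,.042,15,roi=(320,100,355,130)):print("lid",b)
t=robot.read_camera("top");h=cv2.cvtColor(t["image"],cv2.COLOR_RGB2HSV).astype(int)
m=(h[...,1]<70)&(h[...,2]>110)
for b in blobs(t,m,.042,15,roi=(410,260,460,300)):print("lid",b)
for b in blobs(t,m,.02,15,roi=(385,165,460,240)):print(b)
E
```

```text
time: 15.03
tool_pos: [0.612, -0.2712, 0.1892]
tool_rot: [3.141, 0.0, 3.017]
contact_force: [0.1, 0.4, 0.2]
opening: 0.0104
grip_force: 25.0
time: 15.37
tool_pos: [0.6121, -0.272, 0.1899]
tool_rot: [-3.141, 0.002, 3.016]
contact_force: [0.4, 0.2, 0.6]
opening: 0.0235
grip_force: 0.0
time: 15.7
tool_pos: [0.6133, -0.2727, 0.2762]
tool_rot: [-3.137, 0.011, 3.016]
contact_force: [1.7, -1.3, 0.7]
opening: 0.046
grip_force: 0.0
jar hover
t 15.7 rz 0.0145 d [ 0.1544 -0.0674  0.0062] q6 -1.98 tilt [-3.137   0.0108]
lid {'px': (338, 115), 'area': np.int32(291), 'mean': array([ 0.4525, -0.3015]), 'rectc': array([ 0.452 , -0.3013]), 'size': array([48., 70.]), 'ang': 86.7}
lid {'px': (432, 261), 'area': np.int32(19), 'mean': array([ 0.4841, -0.308 ]), 'rectc': array([ 0.4834, -0.3078]), 'size': array([16.,  8.]), 'ang': 67.1}
lid {'px': (430, 276), 'area': np.int32(254), 'mean': array([ 0.454 , -0.3018]), 'rectc': array([ 0.4535, -0.3001]), 'size': array([28., 45.]), 'ang': 170.7}
{'px': (451, 177), 'area': np.int32(18), 'mean': array([ 0.6652, -0.3659]), 'rectc': array([ 0.6666, -0.366 ]), 'size': array([24.,  7.]), 'ang': -162.1}
{'px': (441, 196), 'area': np.int32(72), 'mean': array([ 0.6236, -0.3435]), 'rectc': array([ 0.6243, -0.3453]), 'size': array([31., 15.]), 'ang': 75.9}
{'px': (386, 201), 'area': np.int32(18), 'mean': array([ 0.6123, -0.224 ]), 'rectc': array([ 0.6136, -0.2247]), 'size': array([ 6., 11.]), 'ang': -158.6}
{'px': (406, 217), 'area': np.int32(169), 'mean': array([ 0.5785, -0.2658]), 'rectc': array([ 0.5782, -0.2692]), 'size': array([38., 42.]), 'ang': 160.9}
{'px': (430, 209), 'area': np.int32(87), 'mean': array([ 0.5945, -0.3179]), 'rectc': array([ 0.594 , -0.3185]), 'size': array([15., 24.]), 'ang': 170.8}
```

```bash
python3 -m pendant '[0.0612, -0.025, 0, 0, 0, 0, 0.0612, -0.025, 0, 0, 0, 0, 0.0612, -0.025, 0, 0, 0, 0, 0.0612, -0.025, 0, 0, 0, 0, 0.0612, -0.025, 0, 0, 0, 0, 0, 0, 0, 0, 0, 0, 0, 0, 0, 0, 0, 0]' 0.09
python3 - <<'E'
from h import *
c=robot.read_camera("wrist");cv2.imwrite("pics/w5.png",c["image"][:,:,::-1])
h=cv2.cvtColor(c["image"],cv2.COLOR_RGB2HSV);m=(h[...,1]<70)&(h[...,2]>180)
for b in blobs(c,m,.042,300,roi=(200,100,370,300)):print(b)
go(.4525,-.3135,.192,172.8)
t=robot.read_camera("top");cv2.imwrite("pics/tray.png",cv2.resize(t["image"][150:300,380:480],None,fx=4,fy=4,interpolation=cv2.INTER_CUBIC)[:,:,::-1])
E
```

```text
time: 16.38
tool_pos: [0.451, -0.3152, 0.2682]
tool_rot: [3.14, -0.001, 3.014]
contact_force: [0.7, -0.3, 0.5]
opening: 0.0897
grip_force: 0.0
{'px': (291, 229), 'area': np.int32(3271), 'mean': array([ 0.4482, -0.3106]), 'rectc': array([ 0.4492, -0.3108]), 'size': array([49., 45.]), 'ang': 45.1}
t 16.43 rz -0.0009 d [-0.0002  0.0016  0.0764] q6 -2.19 tilt [ 3.1409e+00 -3.0000e-04]
```

View pics/w5.png

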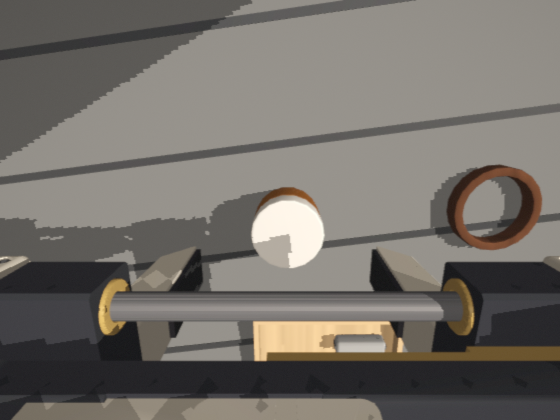

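View pics/tray.png

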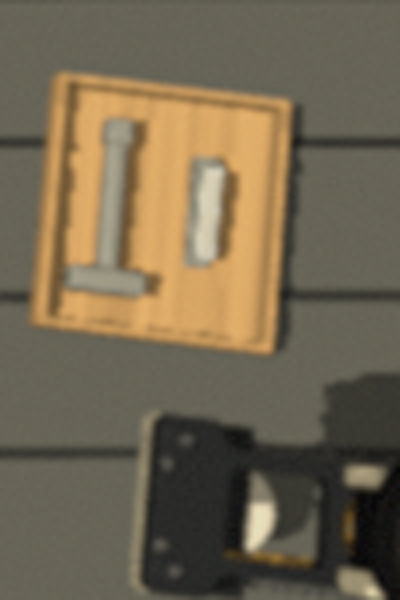

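Both the clipper and the razor lie flat and apart in the tray. The wrist view shows the jar lid as a full circle centred at (288,231), and the bangle at (495,207).

```bash
python3 -c "
from h import *
c=robot.read_camera('wrist')
p=ray(c,288,231.5,.042);print(p,np.linalg.norm(ray(c,252,231.5,.042)-ray(c,324,231.5,.042)))
print('bangle',ray(c,495,207,.007))
go(*p,.192,172.8)"
```

```text
[ 0.45204344 -0.31292458] 0.04859022972410347
bangle [ 0.46514606 -0.15345407]
t 16.53 rz 0.001 d [0.0013 0.0016 0.0765] q6 -2.19 tilt [3.1413e+00 2.0000e-04]
```

Scaled: 0.03 m is 0.06, 0.02 m is 0.04.

```bash
python3 -m pendant '[0.002, 0.003, 0.04, 0, 0, 0, 0, 0, 0.06, 0, 0, 0, 0, 0, 0.032, 0, 0, 0, 0, 0, 0.016, 0, 0, 0, 0, 0, 0.004, 0, 0, 0, 0, 0, 0, 0, 0, 0]' && python3 -m pendant '[0, 0, 0, 0, 0, 0, 0, 0, 0, 0, 0, 0, 0, 0, 0, 0, 0, 0, 0, 0, 0, 0, 0, 0, 0, 0, 0, 0, 0, 0, 0, 0, 0, 0, 0, 0, 0, 0, 0, 0, 0, 0, 0, 0, 0, 0, 0, 0]' 0.0 25 && python3 -m pendant '[0, 0, -0.02, 0, 0, 0, 0, 0, -0.06, 0, 0, 0, 0, 0, -0.06, 0, 0, 0, 0, 0, -0.06, 0, 0, 0, 0, 0, 0, 0, 0, 0]'
python3 -c "
from h import *
go(.606,.2925,.29,116)"
```

```text
time: 17.03
tool_pos: [0.4522, -0.313, 0.1926]
tool_rot: [3.141, -0.0, 3.017]
contact_force: [-0.1, -0.3, 0.7]
opening: 0.0901
grip_force: 0.0
time: 17.7
tool_pos: [0.4515, -0.3133, 0.1931]
tool_rot: [-3.141, 0.0, 3.016]
contact_force: [-0.4, 0.6, 2.3]
opening: 0.0495
grip_force: 25.0
time: 18.12
tool_pos: [0.4526, -0.3141, 0.2992]
tool_rot: [-3.136, 0.008, 3.017]
contact_force: [1.1, -1.4, -0.1]
opening: 0.0493
grip_force: 25.0
t 18.12 rz 0.992 d [0.4779 0.4038 0.0092] q6 -2.19 tilt [-3.1357  0.0085]
```

```bash
python3 -c "
from h import *
go(.606,.2925,.298,172.8)"
```

```text
t 18.12 rz 0.0006 d [-0.0762  0.621   0.0012] q6 -2.19 tilt [-3.1357  0.0085]
```

Scaled: 0.0365 m is 0.073, -0.0045 m is -0.009.

```bash
python3 -m pendant '[-0.009, 0.073, 0, 0, 0, 0, -0.009, 0.073, 0, 0, 0, 0, -0.009, 0.073, 0, 0, 0, 0, -0.009, 0.073, 0, 0, 0, 0, -0.009, 0.073, 0, 0, 0, 0, -0.009, 0.073, 0, 0, 0, 0, -0.009, 0.073, 0, 0, 0, 0, -0.009, 0.073, 0, 0, 0, 0]' >/dev/null && python3 -m pendant '[-0.009, 0.073, 0, 0, 0, 0, -0.009, 0.073, 0, 0, 0, 0, -0.009, 0.073, 0, 0, 0, 0, -0.009, 0.073, 0, 0, 0, 0, -0.009, 0.073, 0, 0, 0, 0, -0.009, 0.073, 0, 0, 0, 0, -0.009, 0.073, 0, 0, 0, 0, -0.009, 0.073, 0, 0, 0, 0]' >/dev/null&& python3 -m pendant '[-0.009, 0.073, 0, 0, 0, 0, 0, 0, 0, 0, 0, 0, 0, 0, 0, 0, 0, 0]'
python3 - <<'E'
from h import *
c=robot.read_camera("wrist")
h=cv2.cvtColor(c["image"],cv2.COLOR_RGB2HSV).astype(int);m=(h[...,0]>8)&(h[...,0]<25)&(h[...,1]>90)&(h[...,2]>90)
for b in blobs(c,m,.006,300):print(b)
go(.606,.2925,.20,172.8)
E
```

```text
time: 19.7
tool_pos: [0.6043, 0.2949, 0.2919]
tool_rot: [-3.141, -0.001, 3.02]
contact_force: [0.1, -1.3, -0.9]
opening: 0.0493
grip_force: 25.0
{'px': (283, 205), 'area': np.int32(5712), 'mean': array([0.6013, 0.2932]), 'rectc': array([0.611 , 0.2934]), 'size': array([82., 88.]), 'ang': 77.9}
{'px': (185, 306), 'area': np.int32(613), 'mean': array([0.6877, 0.19  ]), 'rectc': array([0.6881, 0.191 ]), 'size': array([16., 61.]), 'ang': 163.4}
{'px': (386, 307), 'area': np.int32(554), 'mean': array([0.7111, 0.3765]), 'rectc': array([0.7112, 0.3752]), 'size': array([60., 15.]), 'ang': -177.6}
{'px': (368, 355), 'area': np.int32(3441), 'mean': array([0.763 , 0.3565]), 'rectc': array([0.7592, 0.3392]), 'size': array([331.,  15.]), 'ang': 83.8}
t 19.75 rz 0.0021 d [-0.0017 -0.0008  0.0921] q6 -1.11 tilt [-3.1406e+00 -1.4000e-03]
```

Scaled: 0.03 m is 0.06, 0.02 m is 0.04.

```bash
python3 -m pendant '[-0.003, -0.002, 0.06, 0, 0, 0, 0, 0, 0.06, 0, 0, 0, 0, 0, 0.04, 0, 0, 0, 0, 0, 0.016, 0, 0, 0, 0, 0, 0.008, 0, 0, 0, 0, 0, 0, 0, 0, 0, 0, 0, 0, 0, 0, 0]' && python3 -m pendant '[0, 0, 0, 0, 0, 0, 0, 0, 0, 0, 0, 0, 0, 0, 0, 0, 0, 0, 0, 0, 0, 0, 0, 0]' 0.075 && python3 -m pendant '[0, 0, -0.03, 0, 0, 0, 0, 0, -0.06, 0, 0, 0, 0, 0, -0.06, 0, 0, 0, 0, 0, -0.04, 0, 0, 0, 0, 0, 0, 0, 0, 0, 0, 0, 0, 0, 0, 0]' 0.09
python3 - <<'E'
from h import *
go(.462,-.153,.29,150)
c=robot.read_camera("wrist");cv2.imwrite("pics/w6.png",c["image"][:,:,::-1])
t=robot.read_camera("top");im=t["image"].astype(int);cv2.imwrite("pics/t6.png",t["image"][:,:,::-1])
h=cv2.cvtColor(t["image"],cv2.COLOR_RGB2HSV).astype(int)
m=(h[...,0]<16)&(h[...,1]>100)&(h[...,2]>30)&(h[...,2]<110)
for b in blobs(t,m,.014,60,roi=(330,240,390,300)):print(b)
E
```

```text
time: 20.33
tool_pos: [0.6068, 0.2914, 0.2024]
tool_rot: [3.141, 0.002, 3.016]
contact_force: [-0.0, -0.0, -1.1]
opening: 0.0494
grip_force: 25.0
time: 20.67
tool_pos: [0.6064, 0.2918, 0.2019]
tool_rot: [3.141, 0.001, 3.017]
contact_force: [0.1, 0.1, -0.2]
opening: 0.0714
grip_force: 0.0
time: 21.17
tool_pos: [0.6064, 0.2918, 0.2977]
tool_rot: [3.14, 0.003, 3.017]
contact_force: [0.6, 0.3, -0.1]
opening: 0.09
grip_force: 0.0
t 21.17 rz 0.3985 d [-0.0974 -0.4574  0.0077] q6 -1.11 tilt [3.14e+00 3.10e-03]
{'px': (356, 271), 'area': np.int32(277), 'mean': array([ 0.4631, -0.1563]), 'rectc': array([ 0.4639, -0.1558]), 'size': array([62., 64.]), 'ang': 82.4}
```

View pics/w6.png

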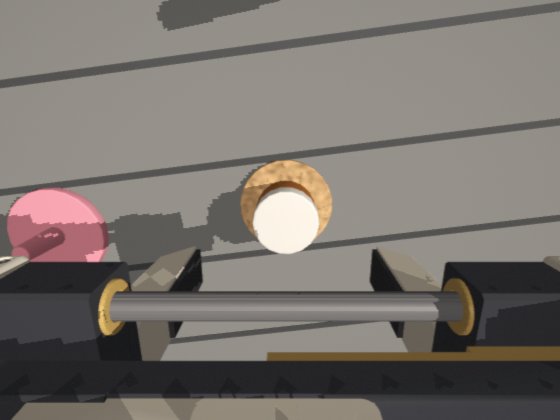

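The jar stands on the coaster, with its lid at (286,221) and the cork showing all round. Next is the bangle.

```bash
python3 -c "
from h import *
go(.4639,-.1555,.28,172.8)"
```

```text
t 21.27 rz 0.0006 d [ 0.0848 -0.4614  0.015 ] q6 -1.11 tilt [-3.1409e+00 -1.5000e-03]
```

The manual's scale: shifts go in shares of 0.5 m and turns go in shares of pi/2 rad. Converting my numbers, -0.0355 m is -0.071, 0.0065 m is 0.013.

```bash
python3 -m pendant '[0.013, -0.071, 0.002, 0, 0, 0, 0.013, -0.071, 0.002, 0, 0, 0, 0.013, -0.071, 0.002, 0, 0, 0, 0.013, -0.071, 0.002, 0, 0, 0, 0.013, -0.071, 0.002, 0, 0, 0, 0.013, -0.071, 0.002, 0, 0, 0, 0.013, -0.071, 0.002, 0, 0, 0, 0.013, -0.071, 0.002, 0, 0, 0]' >/dev/null && python3 -m pendant '[0.013, -0.071, 0.002, 0, 0, 0, 0.013, -0.071, 0.002, 0, 0, 0, 0.013, -0.071, 0.002, 0, 0, 0, 0.013, -0.071, 0.002, 0, 0, 0, 0.013, -0.071, 0.002, 0, 0, 0, 0, 0, 0, 0, 0, 0, 0, 0, 0, 0, 0, 0]'
python3 - <<'E'
from h import *
c=robot.read_camera("wrist")
h=cv2.cvtColor(c["image"],cv2.COLOR_RGB2HSV).astype(int)
m=(h[...,0]<16)&(h[...,1]>90)&(h[...,2]>30)&(h[...,2]<140)
for b in blobs(c,m,.012,300,roi=(200,100,370,300)):print(b)
cv2.imwrite("pics/w7.png",c["image"][:,:,::-1])
go(.4639,-.1555,.181,172.8)
E
```

```text
time: 22.52
tool_pos: [0.4639, -0.1571, 0.2817]
tool_rot: [3.141, -0.002, 3.012]
contact_force: [0.3, 0.3, -0.6]
opening: 0.0902
grip_force: 0.0
{'px': (287, 213), 'area': np.int32(2193), 'mean': array([ 0.4635, -0.1557]), 'rectc': array([ 0.4633, -0.1558]), 'size': array([65., 65.]), 'ang': 167.5}
t 22.57 rz -0.0016 d [0.0005 0.0003 0.1009] q6 -1.92 tilt [ 3.1403e+00 -2.1000e-03]
```

View pics/w7.png

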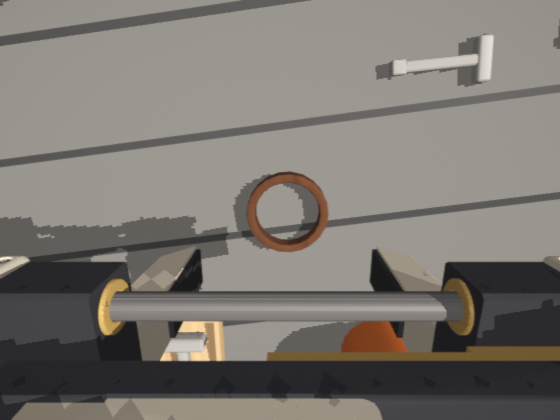

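The bangle is centred at (287,213) and measures 65 across. Gripping it across the outside.

Scaled: 0.034 m is 0.068, 0.03 m is 0.06.

```bash
python3 -m pendant '[0, 0, 0.06, 0, 0, 0, 0, 0, 0.068, 0, 0, 0, 0, 0, 0.04, 0, 0, 0, 0, 0, 0.02, 0, 0, 0, 0, 0, 0.012, 0, 0, 0, 0, 0, 0, 0, 0, 0]' && python3 -m pendant '[0, 0, 0, 0, 0, 0, 0, 0, 0, 0, 0, 0, 0, 0, 0, 0, 0, 0, 0, 0, 0, 0, 0, 0, 0, 0, 0, 0, 0, 0, 0, 0, 0, 0, 0, 0, 0, 0, 0, 0, 0, 0]' 0.0 20 && python3 -m pendant '[0, 0, -0.02, 0, 0, 0, 0, 0, -0.06, 0, 0, 0, 0, 0, -0.06, 0, 0, 0, 0, 0, -0.06, 0, 0, 0, 0, 0, 0, 0, 0, 0]'
python3 -c "
from h import *
go(.607,.089,.275,172.8)"
```

```text
time: 23.07
tool_pos: [0.4649, -0.1547, 0.1821]
tool_rot: [3.141, -0.002, 3.018]
contact_force: [0.4, 0.4, -0.3]
opening: 0.0899
grip_force: 0.0
time: 23.65
tool_pos: [0.465, -0.1558, 0.1837]
tool_rot: [-3.141, 0.001, 3.016]
contact_force: [0.1, 1.1, 6.0]
opening: 0.0654
grip_force: 20.0
time: 24.07
tool_pos: [0.466, -0.1563, 0.2886]
tool_rot: [-3.138, 0.009, 3.016]
contact_force: [0.9, -1.2, 0.3]
opening: 0.0651
grip_force: 20.0
t 24.07 rz 0.0005 d [-0.1091  0.261   0.0136] q6 -1.93 tilt [-3.1382  0.0092]
```

Scaled: 0.0326 m is 0.0652, -0.0136 m is -0.0272.

```bash
python3 -m pendant '[-0.0272, 0.0652, 0, 0, 0, 0, -0.0272, 0.0652, 0, 0, 0, 0, -0.0272, 0.0652, 0, 0, 0, 0, -0.0272, 0.0652, 0, 0, 0, 0, -0.0272, 0.0652, 0, 0, 0, 0, -0.0272, 0.0652, 0, 0, 0, 0, -0.0272, 0.0652, 0, 0, 0, 0, -0.0272, 0.0652, 0, 0, 0, 0]' >/dev/null && python3 -m pendant '[0, 0, 0, 0, 0, 0, 0, 0, 0, 0, 0, 0]'
python3 - <<'E'
from h import *
c=robot.read_camera("wrist");cv2.imwrite("pics/w8.png",c["image"][:,:,::-1])
h=cv2.cvtColor(c["image"],cv2.COLOR_RGB2HSV).astype(int)
m=((h[...,0]>165)|(h[...,0]<3))&(h[...,1]>90)&(h[...,1]<190)&(h[...,2]>120)
for b in blobs(c,m,.01,300):print(b)
go(.607,.089,.194,172.8)
E
```

```text
time: 24.9
tool_pos: [0.6053, 0.0911, 0.2823]
tool_rot: [-3.141, -0.001, 3.019]
contact_force: [-0.4, 0.6, -0.7]
opening: 0.0652
grip_force: 20.0
t 24.95 rz 0.0019 d [-0.0022 -0.0006  0.0884] q6 -1.42 tilt [-3.1411e+00 -1.4000e-03]
```

View pics/w8.png

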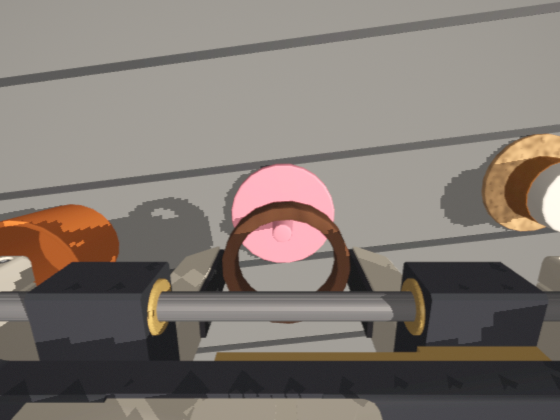

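The bangle is held, centred near (287,262). The holder's post top is at (283,234) and its foot spans 232–335 across.

```bash
python3 -c "
from h import *
c=robot.read_camera('wrist')
p=ray(c,283,234,.05);print('post',p,'foot edges',ray(c,232,213,.01),ray(c,335,213,.01),'foot near',ray(c,283.5,165,.01),'far',ray(c,283.5,262.5,.01))
go(*p,.194,172.8)"
```

```text
post [0.60737042 0.08771325] foot edges [0.59928014 0.0466861 ] [0.60961667 0.12952788] foot near [0.56577408 0.09303457] far [0.64809075 0.08256322]
t 25.0 rz 0.0005 d [-0.0027 -0.001   0.0885] q6 -1.42 tilt [-3.1411e+00 -1.4000e-03]
```

Scaled: 0.03 m is 0.06, 0.02 m is 0.04.

```bash
python3 -m pendant '[-0.005, -0.002, 0.04, 0, 0, 0, 0, 0, 0.06, 0, 0, 0, 0, 0, 0.04, 0, 0, 0, 0, 0, 0.02, 0, 0, 0, 0, 0, 0.012, 0, 0, 0, 0, 0, 0.004, 0, 0, 0, 0, 0, 0, 0, 0, 0]' && python3 -m pendant '[0, 0, 0, 0, 0, 0, 0, 0, 0, 0, 0, 0, 0, 0, 0, 0, 0, 0, 0, 0, 0, 0, 0, 0]' 0.088 && python3 -m pendant '[0, 0, -0.03, 0, 0, 0, 0, 0, -0.06, 0, 0, 0, 0, 0, -0.06, 0, 0, 0, 0, 0, -0.06, 0, 0, 0, 0, 0, 0, 0, 0, 0, 0, 0, 0, 0, 0, 0]'
python3 - <<'E'
from h import *
c=robot.read_camera("wrist");cv2.imwrite("pics/w9.png",c["image"][:,:,::-1])
# atomiser: cap top in top & side
t=robot.read_camera("top");s=robot.read_camera("side");
h=cv2.cvtColor(t["image"],cv2.COLOR_RGB2HSV).astype(int)
m=h[...,2]<28
for b in blobs(t,m,.09,20,roi=(100,265,145,305)):print("top",b)
h=cv2.cvtColor(s["image"],cv2.COLOR_RGB2HSV).astype(int)
m=h[...,2]<35
for b in blobs(s,m,.09,20,roi=(345,320,390,380)):print("side",b)
print("base pix ->",ray(s,364.5,368,0))
go(.42,.33,.31,172.8)
E
```

```text
time: 25.58
tool_pos: [0.6078, 0.0877, 0.1955]
tool_rot: [3.141, 0.001, 3.016]
contact_force: [-0.1, 0.0, -0.4]
opening: 0.0652
grip_force: 20.0
time: 25.92
tool_pos: [0.6078, 0.0883, 0.1957]
tool_rot: [3.141, 0.001, 3.017]
contact_force: [-0.1, 1.7, 0.2]
opening: 0.086
grip_force: 0.0
time: 26.42
tool_pos: [0.608, 0.0883, 0.3023]
tool_rot: [3.141, 0.005, 3.017]
contact_force: [0.0, -0.3, -0.8]
opening: 0.0878
grip_force: 0.0
base pix -> [0.43608969 0.31537867]
t 26.57 rz 0.0005 d [ 0.216   0.2164 -0.0113] q6 -1.43 tilt [-3.1413e+00 -2.3000e-03]
```

View pics/w9.png

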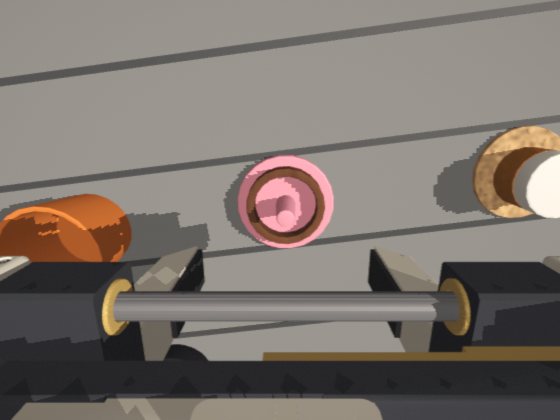

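The bangle lies flat on the foot around the post, centred at (285,204) against the foot's (286,202). Now the atomiser, at about (0.435,0.315).

Scaled: 0.0255 m is 0.051, 0.0245 m is 0.049.

```bash
python3 -m pendant '[0.049, 0.051, -0.006, 0, 0, 0, 0.049, 0.051, -0.006, 0, 0, 0, 0.049, 0.051, -0.006, 0, 0, 0, 0.049, 0.051, -0.006, 0, 0, 0, 0.049, 0.051, -0.006, 0, 0, 0, 0.049, 0.051, -0.006, 0, 0, 0, 0.049, 0.051, -0.006, 0, 0, 0, 0.049, 0.051, -0.006, 0, 0, 0]' 0.06 && python3 -m pendant '[0, 0, 0, 0, 0, 0, 0, 0, 0, 0, 0, 0]'
python3 - <<'E'
from h import *
c=robot.read_camera("wrist");cv2.imwrite("pics/w10.png",c["image"][:,:,::-1])
E
```

```text
time: 27.23
tool_pos: [0.4372, 0.3161, 0.3227]
tool_rot: [-3.14, -0.002, 3.016]
contact_force: [-0.4, 0.4, 0.3]
opening: 0.0598
grip_force: 0.0
time: 27.4
tool_pos: [0.4374, 0.3164, 0.3229]
tool_rot: [-3.14, -0.002, 3.02]
contact_force: [-0.6, -0.0, 0.0]
opening: 0.0602
grip_force: 0.0
```

View pics/w10.png

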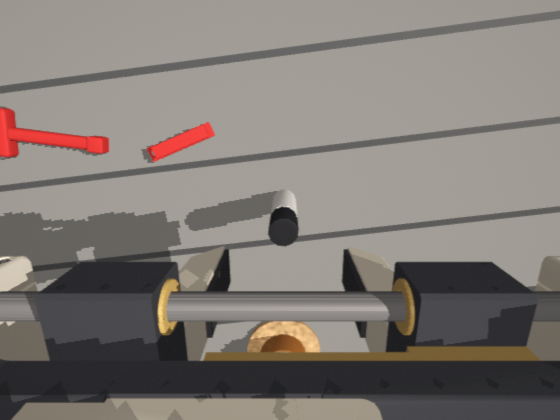

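The atomiser stands at (284,210), with its cap top centred at (284,229).

```bash
python3 -c "
from h import *
c=robot.read_camera('wrist')
p=ray(c,284,229,.09);print(p,'dia',np.linalg.norm(ray(c,269,229,.09)-ray(c,299,229,.09)))
go(*p,.242,172.8)"
```

```text
[0.43730608 0.31414781] dia 0.020823261397901263
t 27.5 rz 0.0007 d [ 0.0015 -0.0008  0.081 ] q6 -0.97 tilt [-3.1403e+00 -1.1000e-03]
```

Scaled: 0.03 m is 0.06, 0.02 m is 0.04.

```bash
python3 -m pendant '[0.003, -0.002, 0.04, 0, 0, 0, 0, 0, 0.06, 0, 0, 0, 0, 0, 0.04, 0, 0, 0, 0, 0, 0.016, 0, 0, 0, 0, 0, 0.006, 0, 0, 0, 0, 0, 0, 0, 0, 0]' && python3 -m pendant '[0, 0, 0, 0, 0, 0, 0, 0, 0, 0, 0, 0, 0, 0, 0, 0, 0, 0, 0, 0, 0, 0, 0, 0, 0, 0, 0, 0, 0, 0, 0, 0, 0, 0, 0, 0, 0, 0, 0, 0, 0, 0, 0, 0, 0, 0, 0, 0]' 0.0 20 && python3 -m pendant '[0, 0, 0, 0, 0, 0, 0, 0, -0.02, 0, 0, 0, 0, 0, -0.06, 0, 0, 0, 0, 0, -0.06, 0, 0, 0, 0, 0, -0.06, 0, 0, 0, 0, 0, 0, 0, 0, 0, 0, 0, 0, 0, 0, 0]'
python3 -c "
from h import *
go(.612,-.0905,.345,172.8)"
```

```text
time: 28.0
tool_pos: [0.4377, 0.3136, 0.2426]
tool_rot: [-3.141, -0.001, 3.015]
contact_force: [0.4, -0.1, 0.0]
opening: 0.0601
grip_force: 0.0
time: 28.67
tool_pos: [0.4371, 0.3144, 0.2432]
tool_rot: [3.141, 0.0, 3.017]
contact_force: [0.4, -0.3, 1.6]
opening: 0.0216
grip_force: 20.0
time: 29.25
tool_pos: [0.4372, 0.3144, 0.3452]
tool_rot: [3.139, 0.004, 3.016]
contact_force: [0.1, -0.8, -0.1]
opening: 0.0216
grip_force: 20.0
t 29.25 rz 0.0006 d [-2.242e-01 -3.798e-01  2.000e-04] q6 -0.96 tilt [3.139  0.0036]
```

Scaled: -0.029 m is -0.058, -0.017 m is -0.034.

```bash
python3 -m pendant '[-0.034, -0.058, 0, 0, 0, 0, -0.034, -0.058, 0, 0, 0, 0, -0.034, -0.058, 0, 0, 0, 0, -0.034, -0.058, 0, 0, 0, 0, -0.034, -0.058, 0, 0, 0, 0, -0.034, -0.058, 0, 0, 0, 0, -0.034, -0.058, 0, 0, 0, 0, -0.034, -0.058, 0, 0, 0, 0]' >/dev/null && python3 -m pendant '[-0.034, -0.058, 0, 0, 0, 0, -0.034, -0.058, 0, 0, 0, 0, -0.034, -0.058, 0, 0, 0, 0, -0.034, -0.058, 0, 0, 0, 0, -0.034, -0.058, 0, 0, 0, 0, 0, 0, 0, 0, 0, 0, 0, 0, 0, 0, 0, 0]'
python3 - <<'E'
from h import *
c=robot.read_camera("wrist");cv2.imwrite("pics/w11.png",c["image"][:,:,::-1])
go(.612,-.0905,.25,172.8)
E
```

```text
time: 30.5
tool_pos: [0.6092, -0.089, 0.3411]
tool_rot: [3.141, -0.003, 3.013]
contact_force: [0.8, 1.1, -0.2]
opening: 0.0213
grip_force: 20.0
t 30.55 rz -0.0009 d [-0.0035 -0.0024  0.0913] q6 -1.71 tilt [ 3.1407 -0.0032]
```

View pics/w11.png

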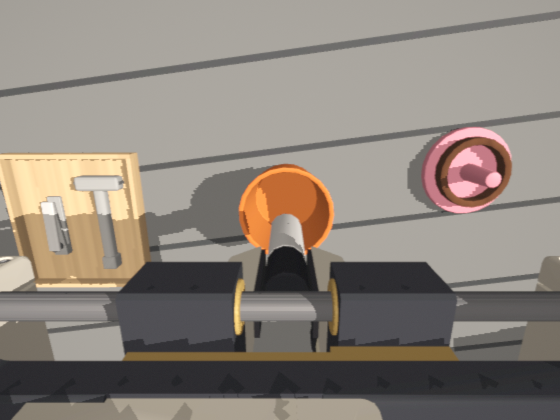

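The atomiser is held upright, base at (287,225). The cup's rim runs from 240 to 335 across, centred near (287.5,212).

```bash
python3 -c "
from h import *
c=robot.read_camera('wrist')
L,R=ray(c,240,212,.062),ray(c,335,212,.062);N=ray(c,287.5,168,.062);print((L+R)/2,np.linalg.norm(L-R),'near',N, 'centre by near',N+.04*np.array([.992,-.125]))
p=ray(c,287.5,212,.062)
go(*p,.251,172.8)"
```

```text
[ 0.60961728 -0.08588136] 0.07904940183986377 near [ 0.57313167 -0.08126791] centre by near [ 0.61281167 -0.08626791]
t 30.6 rz 0.0004 d [-0.0007  0.001   0.0907] q6 -1.71 tilt [ 3.1407e+00 -2.7000e-03]
```

Scaled: 0.025 m is 0.05, -0.0015 m is -0.003.

```bash
python3 -m pendant '[-0.003, 0.001, 0.04, 0, 0, 0, 0, 0, 0.05, 0, 0, 0, 0, 0, 0.04, 0, 0, 0, 0, 0, 0.026, 0, 0, 0, 0, 0, 0.014, 0, 0, 0, 0, 0, 0.008, 0, 0, 0, 0, 0, 0.003, 0, 0, 0, 0, 0, 0, 0, 0, 0]' && python3 -m pendant '[0, 0, 0, 0, 0, 0, 0, 0, 0.002, 0, 0, 0, 0, 0, 0, 0, 0, 0]'
```

```text
time: 31.27
tool_pos: [0.6109, -0.0865, 0.2529]
tool_rot: [3.142, 0.001, 3.017]
contact_force: [-0.5, 0.0, -0.1]
opening: 0.0216
grip_force: 20.0
time: 31.52
tool_pos: [0.6109, -0.0871, 0.252]
tool_rot: [-3.142, 0.001, 3.016]
contact_force: [-0.6, 0.5, -0.7]
opening: 0.0216
grip_force: 20.0
```

```bash
python3 -m pendant '[0, 0, 0.002, 0, 0, 0, 0, 0, 0.002, 0, 0, 0, 0, 0, 0, 0, 0, 0, 0, 0, 0, 0, 0, 0]' | grep -A3 tool_pos && python3 -m pendant '[0, 0, 0.002, 0, 0, 0, 0, 0, 0, 0, 0, 0, 0, 0, 0, 0, 0, 0]' | grep -A3 tool_pos
```

```text
tool_pos: [0.6108, -0.0871, 0.2494]
tool_rot: [3.141, -0.0, 3.016]
contact_force: [0.2, -0.1, -1.2]
opening: 0.0217
tool_pos: [0.6109, -0.0871, 0.2492]
tool_rot: [-3.141, 0.001, 3.016]
contact_force: [-1.6, -0.4, 6.1]
opening: 0.0215
```

Contact: 6 N upward, so the base is on the cup floor. I'll release, retreat straight up and check.

Scaled: 0.035 m is 0.07, -0.03 m is -0.06.

```bash
python3 -m pendant '[0, 0, 0, 0, 0, 0, 0, 0, 0, 0, 0, 0, 0, 0, 0, 0, 0, 0, 0, 0, 0, 0, 0, 0, 0, 0, 0, 0, 0, 0]' 0.05 | tail -2 && python3 -m pendant '[0, 0, -0.02, 0, 0, 0, 0, 0, -0.04, 0, 0, 0, 0, 0, -0.06, 0, 0, 0, 0, 0, -0.06, 0, 0, 0, 0, 0, -0.04, 0, 0, 0, 0, 0, 0, 0, 0, 0]' && python3 -m pendant '[0.07, 0, 0, 0, 0, 0, 0.07, 0, 0, 0, 0, 0, 0.07, 0, 0, 0, 0, 0, 0.07, 0, 0, 0, 0, 0, 0.07, 0, 0, 0, 0, 0, 0, 0, 0, 0, 0, 0]'
python3 - <<'E'
from h import *
s=robot.read_camera("side");t=robot.read_camera("top")
a=cv2.resize(s["image"][60:380,140:420],(525,600));b=cv2.resize(t["image"][80:345,100:470],(275,197))
o=np.zeros((600,800,3),np.uint8);o[:,:525]=a;o[:197,525:]=b;cv2.imwrite("pics/fin.png",o[:,:,::-1])
E
```

```text
opening: 0.048
grip_force: 0.0
time: 33.02
tool_pos: [0.6115, -0.0872, 0.3646]
tool_rot: [-3.14, 0.01, 3.017]
contact_force: [0.2, -0.2, 0.7]
opening: 0.05
grip_force: 0.0
time: 33.52
tool_pos: [0.4314, -0.0636, 0.3574]
tool_rot: [3.14, -0.007, 3.017]
contact_force: [0.6, 0.6, -0.5]
opening: 0.0503
grip_force: 0.0
```

View pics/fin.png

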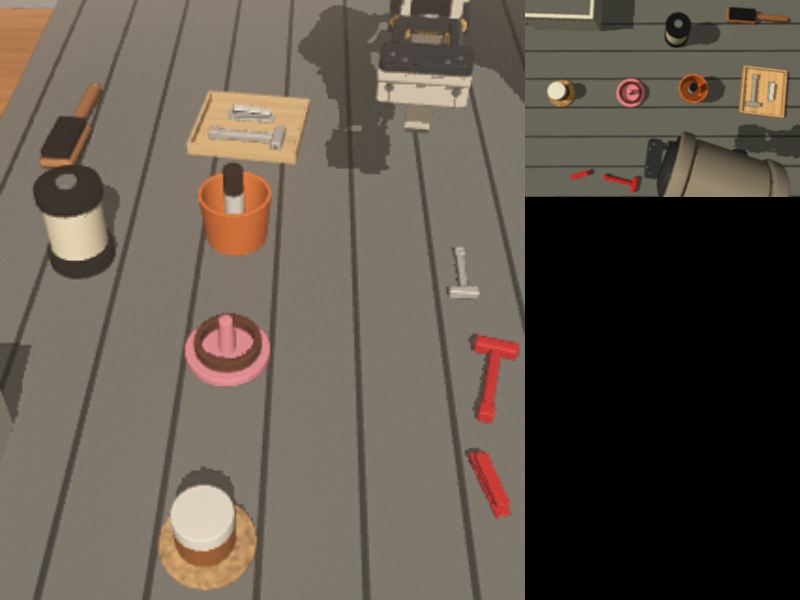

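The final picture shows everything in place. The razor and clipper lie flat in the tray at (245,125), and the atomiser stands upright in the cup at (235,200). The bangle is flat on the holder's foot at (227,343), and the jar is on the coaster at (205,530). The lantern and look-alikes haven't moved.

```bash
python3 -c "
from cell import robot
print(robot.hand_in())"
```

```text
the job is handed in; nothing more can be done
None
```

I handed the job in at about 34 s: the clipper and razor lie flat and apart in the tray, the jar stands on the coaster, the bangle is flat over the post, the atomiser stands in the upright cup, and the lantern is untouched (no verdict was returned).

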